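Slide the dough roller home along its V-groove

TASK

Lift the cleaned steel roller off its red rest and lay it in the V-groove of the cradle, in front of the clear guard. Then push it gently from behind along the groove, under the guard, until it is fully home against the sprung yellow pad of the stop, and seat it there with a steady push of about 10 N for a second, never ramming the stop. Leave the roller lying there, touching the stop, and leave the loaf mould, the brioche tin and the sugar jar alone.

Things in the scene. Friction and masses are not known exactly. Their poses are not given: they have to be found in the camera images.
- roller_mid (a point): Centre of the loose steel roller: a plain cylinder 32 mm in diameter, 140 mm long, 0.21 to 0.36 kg, with a thin blue ring near each end. x axis along the roller; both ends are alike. At the start it lies level on the red rest, its centre 24 mm above the table.
- rest_mid (a point): Centre of the fixed red rest, on the table under the roller; x axis along the roller lying there. Two saddles 46 mm wide and 16 mm high stand 45 to 59 mm either side of the middle; between them there is free room beside the roller, down to a pad 4 mm thick and 50 mm wide.
- groove (a point): Middle of the open part of the cradle's V-groove, at the height of a seated roller's centre line. x axis: along the groove in the pushing direction; z up. The groove runs from 85 mm behind this point to 185 mm ahead. Fixed steel V, 90 degrees; its upper edges lie 8 mm below this height, 40 mm wide over the outside, on a white base 90 mm wide and 10 mm high. The roller slides with 1.4 to 4 N of friction.
- guard_mouth (a point): Where the groove runs under the clear guard: 85 mm ahead of the groove point, same height and axes. From here on 100 mm the groove has a roof (21 to 25 mm above this height) and side walls, 70 mm wide over the outside. The roller fits under it; a gripper does not, so the roller is laid in before it and pushed from its rear end, which stays at least 55 mm outside.
- stop: Fixed grey box at the far end of the groove (50 x 80 x 65 mm; origin under its centre, 215 mm ahead of the groove point). From it a spindle carries a yellow pad (26 mm disc) on the groove's line, on a stiff spring: 7 N per mm. The spindle is set differently each time and not measured: when the roller first touches the pad its centre is 47 to 93 mm ahead of the groove point.
- pad_zone (a point): Middle of the span in which the pad's face may stand, on the groove's line: 140 mm ahead of the groove point, same axes; the face is within 23 mm of it, to be found by feel. Delicate: the pad must never bear more than 20 N. Seated means over 4 N on the pad for 0.3 s; of a push on the roller's rear end, the groove's friction takes its part first (more if the fingers bear down on it). Let go, it stays touching.
- loaf_mould: Loose empty red loaf mould, 100 x 240 x 65 mm, standing beyond the cradle; origin at the centre of its underside. To be left alone.
- brioche_tin: Loose small round steel tin, 84 mm across, 35 mm high; origin at the centre of its underside. To be left alone.
- sugar_jar: Loose glass jar with a white cap, 70 mm across, 80 mm high; origin at the centre of its underside. To be left alone.
Mind the look-alikes: they are no part of the job. Leave any orange or pink look-alike of the stop alone.

How it is judged:
By the outcome, as a careful person would: the job done as asked, in the order asked, and still so for the second after the job is handed in, with the robot touching nothing.
It also fails if it takes over 72 s, if anything falls off the work surface, if the arm or the gripper's body presses on something with over 40 N, if the wrist force passes 120 N, or if a joint passes its speed limit or range.

ROBOT

A 6-joint arm with a two-finger parallel gripper is mounted at the origin on the work surface. World frame = base frame: x ahead of the robot, y to its left, z up, the work surface at z = 0. Lengths are in m, angles in rad, forces in N, time in s.
With the tool pointing down it reaches from about 0.275 to 0.825 m from the base axis. Payload 4.9 kg.
Tool frame: the origin (TCP) lies midway between the tips of the shut fingers; the grasp point (between the pads) lies 19 mm behind it (bot.grip_depth is the distance from the TCP to the grasp point, in m); z points along the fingers, y is the line along which they close (so a half turn about z gives the same grasp; the last joint's range is limited). The gripper opens to 85 mm and grips with 20 to 120 N. Pads are 22 mm wide; open, the fingers measure 114 mm over their backs; the gripper's body (76 mm by 85 mm) begins 54 mm behind the grasp point. The pads swing forward as they close: fully open they stand 13 mm farther back than shut.
Start: joints at [1.214, 0.326, -0.193, 1.052, 0, 1.437], TCP at [0.122, 0.536, 0.231] pointing down, gripper open.
Joint ranges: [-2.65, 2.65], [-0.97, 1.79], [-1.3, 1.35], [-1.93, 2.1], [-1.47, 1.37], [-3.14, 3.14]. Speed limits (rad/s): [2.57, 2.57, 3.14, 3.14, 3.14, 3.14].

INTERFACE

Orientations are given as a unit quaternion [w, x, y, z].
In Python, from cell import bot gives the robot as it stands. Calls block until the motion is done:
- bot.move_pose(position, orientation): joint-space move of the TCP to a pose.
- bot.move_linear(position, speed=0.15, rotation=None, until_force=None): straight line of the TCP; rotation=None keeps the orientation; speed is the mean speed in m/s. With until_force (N) it stops when the force on the tool has changed by that much, and returns True; else False.
- bot.goto_joints(angles): joint-space move.
- bot.set_gripper(opening, grasp_force=None): opening from 0.0 (shut) to 1.0 (fully open); grasp_force is the grip in N (None keeps the last); returns when the fingers have stopped.
- bot.wait(seconds).
- bot.solve_ik(position, orientation): joint angles nearest the present ones, or None.
- bot.camera(name): name is "side" or "top" or "wrist"; returns the picture (420x560x3 uint8, red, green, blue); there is no depth.
- bot.calibration(name): a dict with "mtx" (3x3 intrinsics, pixels), "k1" (the pictures are not rectified: a ray, as slopes to the right and down, at radius r is drawn at 1 + k1 r^2 times it, then the intrinsics apply), "extrinsics" (4x4, takes a point from world to camera coordinates); the wrist camera has in their place "hand_eye" (4x4, takes a point from camera to tool coordinates, whose origin is the TCP and whose axes are the flange's). Camera axes: x right, y down, z forward; pixel columns grow to the right and rows downward; lengths in m; the calibration is good to about 2 mm. A picture is of the moment at which its call begins: read the wrist's pose just before it. calibration takes no time and is no camera call.
A pose or a line that the arm cannot do raises bot.PlanningError and nothing moves.
- bot.close_job(): hands the job in; it is judged then, once.
Trained networks look in the newest picture that a camera, given by its name, has taken for a name from the list of things; names that differ only in an ending like _2 or _b are one class to them, and where a whole thing is asked for, a point or a joint stands for the part that bears it (a point fixed in the world has none). Each returns a list of dicts, best first, with "confidence" (0 to 1); they miss things now and then, are a little off and sometimes report something else, mostly with a low value. They report only what shows in the picture. A call takes as long as a camera call. They do not tell look-alikes from the thing itself.
- bot.search_frame(camera, thing): "bbox" ([left, top, width, height] in pixels, round what is visible of it).
Readings, each from a call of its own:
- bot.read_clock(): time.
- bot.read_joint_positions(): joint angles.
- bot.read_joint_vel(): joint speeds.
- bot.read_joint_efforts(): joint torques, N m.
- bot.read_position(): TCP position.
- bot.read_tool_rot(): TCP orientation.
- bot.read_ft_force(): force on the tool from outside, world axes, zero at the start.
- bot.read_moment(): the same for the moment, N m.
- bot.read_gripper_width(): opening from 0.0 (shut) to 1.0 (fully open).
- bot.read_finger_force(): force on a finger pad.
Only numpy, scipy, OpenCV 4.12 (cv2) and the standard library are available. Lean on these libraries where they do the work, as an engineer would, in place of code of your own. Each camera call takes 0.05 s, during which the arm holds its last target. There are 200 camera calls.

## Working session

There is one attempt and no reset: what is moved stays moved. The work goes in short steps, each a Python script; the robot and the scene stay as the last script left them, time stands still between calls to the robot, and variables do not carry over. Pictures are saved under pics/ and viewed, at most 10 in all, crops included, and the job is handed in when it is done.

```bash
mkdir -p pics; ls
python3 - <<'E'
from cell import bot
import cv2,numpy as np
for n in ("top","side"):
    im=bot.camera(n); cv2.imwrite(f"pics/{n}0.png",im[:,:,::-1])
    for t in ("roller_mid","rest_mid","groove","guard_mouth","stop","pad_zone"):
        print(n,t,[( [round(v) for v in d["bbox"]],round(d["confidence"],2)) for d in bot.search_frame(n,t)][:3])
    c=bot.calibration(n);print(np.round(c["mtx"],1).tolist(),c["k1"],np.round(c["extrinsics"],3).tolist())
print(bot.calibration("wrist"),bot.read_tool_rot(),bot.read_clock())
E
```

```text
pics
top roller_mid [([133, 230, 61, 22], 0.91)]
top rest_mid [([143, 246, 54, 12], 0.77)]
top groove [([255, 180, 115, 74], 0.58)]
top guard_mouth [([256, 176, 114, 83], 0.78)]
top stop [([366, 280, 36, 37], 0.79), ([404, 213, 41, 40], 0.75), ([408, 148, 42, 40], 0.63)]
top pad_zone [([260, 180, 111, 76], 0.89)]
[[430.3, 0.0, 285.1], [0.0, 430.3, 215.6], [0.0, 0.0, 1.0]] -0.08393888855715005 [[-0.112, -0.994, -0.005, 0.033], [-0.972, 0.111, -0.207, 0.537], [0.206, -0.018, -0.978, 0.947], [0.0, 0.0, 0.0, 1.0]]
side roller_mid [([209, 148, 28, 32], 0.66)]
side rest_mid [([205, 158, 24, 26], 0.45)]
side groove [([238, 209, 91, 73], 0.76)]
side guard_mouth [([237, 206, 89, 80], 0.76), ([278, 153, 22, 17], 0.68)]
side stop [([358, 288, 39, 38], 0.76), ([292, 302, 40, 40], 0.75), ([218, 285, 37, 47], 0.65)]
side pad_zone [([239, 211, 88, 67], 0.97)]
[[435.5, 0.0, 273.4], [0.0, 435.5, 216.6], [0.0, 0.0, 1.0]] -0.009317309387830442 [[0.866, -0.5, 0.015, -0.488], [-0.381, -0.678, -0.628, 0.219], [0.325, 0.538, -0.778, 1.134], [0.0, 0.0, 0.0, 1.0]]
{'mtx': array([[364.92470297,   0.        , 279.61306172],
       [  0.        , 364.92470297, 211.24635978],
       [  0.        ,   0.        ,   1.        ]]), 'k1': -0.015041697716316723, 'hand_eye': array([[ 4.57976657e-04, -9.65550021e-01, -2.60217115e-01,
         6.64326367e-02],
       [ 9.99999754e-01,  5.80662942e-04, -3.94603450e-04,
         6.95774347e-04],
       [ 5.32107805e-04, -2.60216870e-01,  9.65550049e-01,
        -1.41914071e-01],
       [ 0.00000000e+00,  0.00000000e+00,  0.00000000e+00,
         1.00000000e+00]])} [2.80492663e-06 1.11177383e-01 9.93800578e-01 2.80303604e-05] 0.7
```

View pics/top0.png

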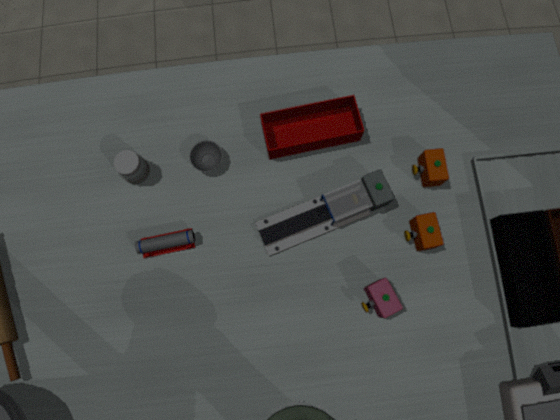

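View pics/side0.png

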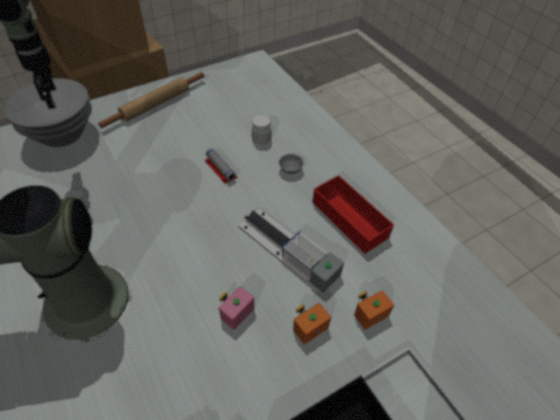

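The top view shows the roller on its red rest at about (165,242). The cradle runs from (263,238) to the grey stop at (378,188). Three things could be taken for the stop: orange at (432,167), orange at (425,231) and pink at (383,298). The grey box at (378,188) is the real one, since it stands at the end of the groove. Next I'll take rough positions and then closer wrist views.

```bash
cat > h.py <<'E'
from cell import bot
import cv2,numpy as np
from scipy.spatial.transform import Rotation as R
def cam(n,T=None):
    c=bot.calibration(n)
    E=c["extrinsics"] if n!="wrist" else np.linalg.inv(T@c["hand_eye"])
    return c["mtx"],c["k1"],E
def tool():
    q=bot.read_tool_rot();T=np.eye(4);T[:3,:3]=R.from_quat(np.r_[q[1:],q[0]]).as_matrix();T[:3,3]=bot.read_position();return T
def back(uv,z,n,T=None):
    K,k,E=cam(n,T);uv=np.array(uv,float).reshape(-1,1,2)
    p=cv2.undistortPoints(uv,K,np.array([k,0,0,0.]))[:,0]
    d=np.c_[p,np.ones(len(p))]@E[:3,:3];o=-E[:3,:3].T@E[:3,3]
    return o+d*((z-o[2])/d[:,2])[:,None]
def proj(X,n,T=None):
    K,k,E=cam(n,T);X=np.array(X,float).reshape(-1,3)
    return cv2.projectPoints(X,cv2.Rodrigues(E[:3,:3])[0],E[:3,3],K,np.array([k,0,0,0.]))[0][:,0]
def quat(yaw): # tool down, tool y axis at angle yaw from world y... x axis along (cos,sin)
    c,s=np.cos(yaw),np.sin(yaw)
    M=np.array([[c,s,0],[s,-c,0],[0,0,-1.]]);q=R.from_matrix(M).as_quat();return np.r_[q[3],q[:3]]
E
python3 - <<'E'
from h import *
import json
a=back([(138,247),(194,238)],.024,"top");print(a.round(3),np.linalg.norm(a[1]-a[0]))
b=back([(263,238),(330,211)],.03,"top");print(b.round(3))
print(back([(378,186)],.065,"top").round(3))
T=tool();print(T.round(3))
ra=a.mean(0)
print(proj([ra],"side"),proj([b[0]],"side"))
for yaw in np.arange(-3.1,3.15,.25):
    print(round(yaw,2),[None if (s:=bot.solve_ik(p,quat(yaw))) is None else np.round(s,1).tolist() for p in ([ra[0],ra[1],.25],[b[:,0].mean(),b[:,1].mean(),.25])])
E
```

```text
[[0.508 0.331 0.024]
 [0.515 0.194 0.024]] 0.13685365349665993
[[ 0.495  0.03   0.03 ]
 [ 0.542 -0.137  0.03 ]]
[[ 0.582 -0.253  0.065]]
[[-0.975  0.221  0.     0.122]
 [ 0.221  0.975  0.     0.536]
 [ 0.     0.    -1.     0.231]
 [ 0.     0.     0.     1.   ]]
[[219.40368978 164.78823881]] [[248.42112086 213.57078358]]
-3.1 [[0.3, 0.4, -0.1, 1.1, 0.0, 0.3], [-0.2, 0.3, -0.2, 1.1, 0.0, -0.3]]
-2.85 [[0.3, 0.4, -0.1, 1.1, 0.0, 0.1], [-0.2, 0.3, -0.2, 1.1, 0.0, -0.5]]
-2.6 [[0.3, 0.4, -0.1, 1.1, 0.0, -0.2], [-0.2, 0.3, -0.2, 1.1, 0.0, -0.8]]
-2.35 [[0.3, 0.4, -0.1, 1.1, 0.0, -0.4], [-0.2, 0.3, -0.2, 1.1, 0.0, -1.0]]
-2.1 [[0.3, 0.4, -0.1, 1.1, 0.0, -0.7], [-0.2, 0.3, -0.2, 1.1, 0.0, -1.3]]
-1.85 [[0.3, 0.4, -0.1, 1.1, 0.0, -0.9], [-0.2, 0.3, -0.2, 1.1, 0.0, -1.5]]
-1.6 [[0.3, 0.4, -0.1, 1.1, 0.0, -1.2], [-0.2, 0.3, -0.2, 1.1, 0.0, -1.8]]
-1.35 [[0.3, 0.4, -0.1, 1.1, 0.0, -1.4], [-0.2, 0.3, -0.2, 1.1, 0.0, -2.0]]
-1.1 [[0.3, 0.4, -0.1, 1.1, 0.0, -1.7], [-0.2, 0.3, -0.2, 1.1, 0.0, -2.3]]
-0.85 [[0.3, 0.4, -0.1, 1.1, 0.0, -1.9], [-0.2, 0.3, -0.2, 1.1, 0.0, -2.5]]
-0.6 [[0.3, 0.4, -0.1, 1.
[... 371 characters left out ...]
1, 0.0, 2.8], [-0.2, 0.3, -0.2, 1.1, 0.0, 2.2]]
0.9 [[0.3, 0.4, -0.1, 1.1, 0.0, 2.6], [-0.2, 0.3, -0.2, 1.1, 0.0, 2.0]]
1.15 [[0.3, 0.4, -0.1, 1.1, 0.0, 2.3], [-0.2, 0.3, -0.2, 1.1, 0.0, 1.7]]
1.4 [[0.3, 0.4, -0.1, 1.1, 0.0, 2.1], [-0.2, 0.3, -0.2, 1.1, 0.0, 1.5]]
1.65 [[0.3, 0.4, -0.1, 1.1, 0.0, 1.8], [-0.2, 0.3, -0.2, 1.1, 0.0, 1.2]]
1.9 [[0.3, 0.4, -0.1, 1.1, 0.0, 1.6], [-0.2, 0.3, -0.2, 1.1, 0.0, 1.0]]
2.15 [[0.3, 0.4, -0.1, 1.1, 0.0, 1.3], [-0.2, 0.3, -0.2, 1.1, 0.0, 0.7]]
2.4 [[0.3, 0.4, -0.1, 1.1, 0.0, 1.1], [-0.2, 0.3, -0.2, 1.1, 0.0, 0.5]]
2.65 [[0.3, 0.4, -0.1, 1.1, 0.0, 0.8], [-0.2, 0.3, -0.2, 1.1, 0.0, 0.2]]
2.9 [[0.3, 0.4, -0.1, 1.1, 0.0, 0.6], [-0.2, 0.3, -0.2, 1.1, 0.0, -0.0]]
```

Run:
```python
from h import *
import pickle
S={}
def shot(name,p,yaw):
    bot.move_pose(p,quat(yaw)); bot.wait(.2)
    T=tool(); im=bot.camera("wrist"); S[name]=T; cv2.imwrite(f"pics/{name}.png",im[:,:,::-1])
    for t in ("roller_mid","groove","guard_mouth"): print(name,t,[(np.round(d["bbox"]).tolist(),round(d["confidence"],2)) for d in bot.search_frame("wrist",t)][:2])
shot("wr",[.512,.262,.16],1.62)
shot("wc1",[.515,-.04,.16],1.84)
shot("wc2",[.515,-.04,.25],1.84)
pickle.dump(S,open("S.pkl","wb"));print(bot.read_clock())
a,b=[cv2.imread(f"pics/{n}.png") for n in("wr","wc1")]
cv2.imwrite("pics/m1.png",cv2.resize(np.hstack([a[:,130:430],b[:,80:480]]),None,fx=1.14,fy=1.14,interpolation=cv2.INTER_CUBIC))
```

```text
wr roller_mid [([258.0, 101.0, 52.0, 185.0], 0.83), ([489.0, 69.0, 71.0, 100.0], 0.67)]
wr groove []
wr guard_mouth []
wc1 roller_mid []
wc1 groove [([226.0, 102.0, 118.0, 274.0], 0.57)]
wc1 guard_mouth [([228.0, 96.0, 116.0, 281.0], 0.64)]
wc2 roller_mid []
wc2 groove [([240.0, 100.0, 89.0, 269.0], 0.62)]
wc2 guard_mouth [([242.0, 100.0, 87.0, 268.0], 0.64)]
5.2667
```

View pics/m1.png

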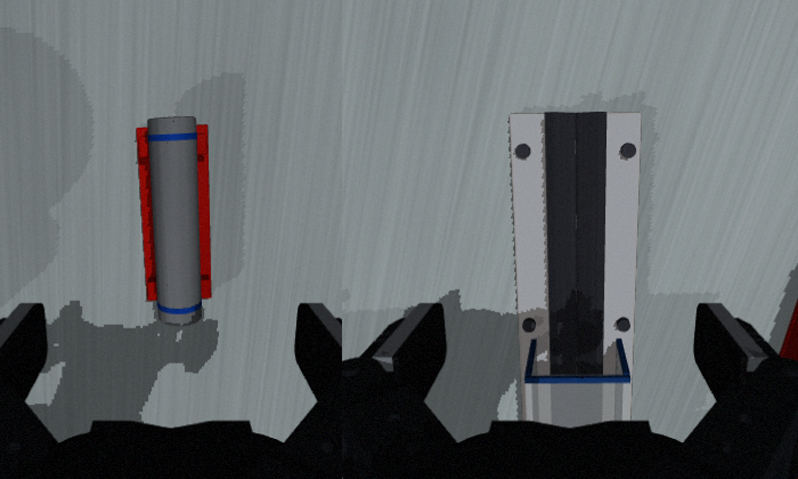

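The left part (wrist view over the rest) shows the roller between about (172,117) and (180,325). The right part shows the open groove as a dark strip about 545 to 607 wide at row 113, with the blue guard mouth at row 380. I'll fit both from the edges.

```bash
cat > fit.py <<'E'
from h import *
import pickle
from scipy.optimize import least_squares
S=pickle.load(open("S.pkl","rb"))
g={n:cv2.GaussianBlur(cv2.imread(f"pics/{n}.png"),(3,3),0).astype(float) for n in S}
def edge(line,lo,hi,sign): # subpixel position of strongest step
    d=np.diff(line)[lo:hi]*sign; i=int(np.argmax(d)); w=d[max(0,i-2):i+3].clip(0); return lo+max(0,i-2)+np.average(np.arange(len(w)),weights=w)+.5
V=[]  # view,kind(lateral offset,z func),pixel u at row v
ext=dict(wc1=(range(110,235,10),215,245,315,360,258,310),)
for n in("wc1","wc2"):
    G=g[n].mean(2); rows=range(115,250,8) if n=="wc1" else range(120,220,6)
    for v in rows:
        m=285; L=G[v]
        # V edges: from centre outward to white
        l=edge(L,m-45,m-8,-1); r=edge(L,m+8,m+45,1)
        V.append((n,l,v,0)); V.append((n,r,v,1))
    print(n,[(round(a[1]),round(a[2])) for a in V if a[0]==n][::12])
    c=G[:,262:268].mean(1); print("col",n,[int(x) for x in c[92:125]], "bluecol",np.round((g[n][:,:,0]-g[n][:,:,2])[250:345,280:290].mean(1)).astype(int).tolist())
def pred(p,n,v,s,side):
    d=np.array([np.cos(p[2]),np.sin(p[2]),0]);nn=np.array([-d[1],d[0],0])
    t=np.linspace(-.12,.12,49)[:,None]
    X=np.array([p[0],p[1],p[3]-.008])+t*d+nn*side*.02
    q=proj(X,n,S[n]);i=np.argsort(q[:,1]);return np.interp(v,q[i,1],q[i,0])
def res(p):
    out=[]
    for n in("wc1","wc2"):
        for k in(0,1):
            a=np.array([(u,v) for (m,u,v,s) in V if m==n and s==k])
            # image right = tool +y ; tool x = -groove dir -> right = tool y = x rotated... choose by test
            out.append(a[:,0]-pred(p,n,a[:,1],k,SG*(1 if k else -1)))
    return np.concatenate(out)
for SG in(1,-1):
    f=least_squares(lambda q:res([.515+q[0],-.04,q[1],q[2]]),[0,-1.3,.035],loss="soft_l1",x_scale=[.01,.1,.01])
    print(SG,f.x,f.cost,np.abs(res([.515+f.x[0],-.04,f.x[1],f.x[2]])).mean())
G=g["wr"].mean(2)
B=g["wr"];bl=(B[:,:,0]-B[:,:,2])
m=(bl>50); ys,xs=np.where(m[90:300,240:330]);ys+=90;xs+=240
for a in(ys<190,ys>=190): print("ring",xs[a].mean(),ys[a].mean(),xs[a].min(),xs[a].max(),a.sum())
P=back([(280.9,102.6),(287.9,285)],.040,"wr",S["wr"]);print("ends",P.round(4),np.linalg.norm(P[1]-P[0]),P.mean(0))
P=back([(281.8,131.6),(287.5,263)],.026,"wr",S["wr"]);d=P[1]-P[0];print("axis",P.round(4),np.arctan2(d[1],d[0]))
print("topcam",back([(138,247),(194,238)],.024,"top").mean(0))
E
python3 fit.py
```

```text
wc1 [(257, 115), (259, 163), (259, 211)]
col wc1 [138, 132, 129, 128, 127, 108, 68, 39, 33, 34, 33, 33, 33, 32, 33, 33, 33, 34, 33, 33, 33, 32, 32, 33, 33, 33, 32, 32, 32, 32, 33, 33, 33] bluecol [5, 6, 6, 5, 4, 4, 4, 4, 3, 3, 3, 3, 3, 2, 2, 3, 3, 3, 3, 3, 3, 3, 3, 4, 4, 4, 3, 3, 3, 3, 4, 4, 3, 3, 2, 3, 3, 4, 4, 4, 3, 3, 3, 3, 3, 3, 3, 3, 3, 3, 3, 3, 3, 3, 3, 3, 3, 4, 3, 3, 3, 3, 3, 4, 4, 4, 4, 3, 3, 3, 3, 3, 3, 3, 3, 3, 3, 4, 8, 14, 30, 53, 72, 79, 78, 63, 34, 12, 6, 6, 6, 6, 6, 6, 7]
wc2 [(264, 120), (265, 156), (265, 192)]
col wc2 [144, 144, 144, 143, 141, 138, 133, 130, 128, 111, 87, 84, 90, 89, 83, 73, 68, 69, 73, 77, 78, 76, 74, 77, 83, 84, 80, 78, 77, 75, 78, 83, 83] bluecol [4, 4, 5, 6, 5, 5, 5, 5, 5, 5, 5, 5, 5, 5, 4, 4, 4, 4, 4, 5, 5, 4, 5, 5, 4, 3, 3, 7, 16, 30, 42, 45, 39, 24, 10, 6, 6, 7, 7, 7, 6, 6, 6, 6, 7, 7, 7, 6, 6, 7, 6, 7, 7, 6, 7, 7, 7, 6, 7, 6, 6, 6, 7, 6, 6, 6, 6, 6, 6, 6, 4, -3, -10, -13, -14, -14, -14, -14, -14, -15, -14, -13, -14, -16, -20, -23, -24, -21, -14, -4, 3, 5, 6, 5, 5]Traceback (most recent call last):
  File "fit.py", line 33, in <module>
    f=le
[... 525 characters left out ...]
^^^^^^^^^^^^^^^^^^^^^^^^^^
  File "fit.py", line 33, in <lambda>
    f=least_squares(lambda q:res([.515+q[0],-.04,q[1],q[2]]),[0,-1.3,.035],loss="soft_l1",x_scale=[.01,.1,.01])
                             ~~~^^^^^^^^^^^^^^^^^^^^^^^^^^^^
  File "fit.py", line 30, in res
    out.append(a[:,0]-pred(p,n,a[:,1],k,SG*(1 if k else -1)))
                      ~~~~^^^^^^^^^^^^^^^^^^^^^^^^^^^^^^^^^^
  File "fit.py", line 23, in pred
    q=proj(X,n,S[n]);i=np.argsort(q[:,1]);return np.interp(v,q[i,1],q[i,0])
  File "h.py", line 16, in proj
    K,k,E=cam(n,T);X=np.array(X,float).reshape(-1,3)
          ~~~^^^^^
  File "h.py", line 5, in cam
    c=bot.calibration(n)
ValueError: cameras: side, top, wrist
```

```bash
sed -i 's/proj(X,n,S\[n\])/proj(X,"wrist",S[n])/; s/"wr",S\["wr"\])/"wrist",S["wr"])/g; s/linspace(-.12,.12,49)/linspace(-.25,.25,99)/; s/^    c=G.*$//' fit.py
cat >> fit.py <<'E'
for z in(.022,.027,.032,.050,.055,.06):
    print(z,[back([(u,v)],z,"wrist",S[n])[0].round(4).tolist() for n,u,v in(("wc1",285,98.3),("wc2",285,101.6),("wc1",285,333),("wc2",285,281))])
E
python3 fit.py
```

```text
wc1 [(257, 115), (259, 163), (259, 211)]
wc2 [(264, 120), (265, 156), (265, 192)]
1 [ 0.0042481  -1.29276047  0.03489292] 20.12680500975054 0.43959044970008293
-1 [-0.06902124  0.26957092 -2.67133165] 1312.6992567179357 20.232228159358975
ring 280.99588477366257 119.93415637860082 261 301 243
ring 285.97484276729557 271.8616352201258 269 302 159
ends [[0.5084 0.3363 0.04  ]
 [0.5211 0.1991 0.04  ]] 0.13784186439130544 [0.51476435 0.2676902  0.04      ]
axis [[0.5102 0.3161 0.026 ]
 [0.5204 0.2117 0.026 ]] -1.4735965299740084
topcam [0.5114342  0.26270174 0.024     ]
0.022 [[0.4981, 0.0363, 0.022], [0.4976, 0.0361, 0.022], [0.5514, -0.1525, 0.022], [0.5488, -0.1465, 0.022]]
0.027 [[0.4981, 0.0361, 0.027], [0.4976, 0.036, 0.027], [0.5504, -0.1493, 0.027], [0.5481, -0.1442, 0.027]]
0.032 [[0.498, 0.0359, 0.032], [0.4976, 0.0358, 0.032], [0.5495, -0.1462, 0.032], [0.5474, -0.1418, 0.032]]
0.05 [[0.498, 0.0351, 0.05], [0.4975, 0.0352, 0.05], [0.546, -0.1348, 0.05], [0.5449, -0.1335, 0.05]]
0.055 [[0.4979, 0.0349, 0.055], [0.4975, 0.0351, 0.055], [0.545, -0.1316, 0.055], [0.5441, -0.1312, 0.055]]
0.06 [[0.4979, 0.0347, 0.06], [0.4975, 0.0349, 0.06], [0.544, -0.1284, 0.06], [0.5434, -0.1289, 0.06]]
```

Both fits agree with the given sizes. The groove is at (0.521, -0.046, 0.035), yaw -1.293, and the rear end, the mouth and the 40 mm width all check. The roller is at (0.5145, 0.2665), yaw -1.475, and its measured length is 138 mm. I'll grasp it shallow, with the tips about 9 mm below its centre, so the fingers clear the V.

Run:
```python
from h import *
q=quat(-1.475+np.pi); p=np.array([.5145,.2665,.12])
bot.move_pose(p,q); bot.set_gripper(1.0)
print(bot.move_linear([p[0],p[1],.015],speed=.1,until_force=8),bot.read_position(),bot.read_ft_force())
bot.set_gripper(0,grasp_force=60)
print("w",bot.read_gripper_width(),bot.read_finger_force(),bot.read_ft_force())
bot.move_linear([p[0],p[1],.13],speed=.1)
print("w",bot.read_gripper_width(),bot.read_finger_force(),bot.read_ft_force())
d=np.array([np.cos(-1.2928),np.sin(-1.2928),0]);g=np.array([.5209,-.046,.035]);t=g-.010*d
bot.move_pose([t[0],t[1],.12],quat(-1.2928+np.pi)); bot.wait(.2)
print(bot.read_position(),bot.read_gripper_width(),bot.read_clock(),bot.read_ft_force())
im=bot.camera("wrist");cv2.imwrite("pics/held.png",im[:,:,::-1]);cv2.imwrite("pics/held_s.png",bot.camera("side")[:,:,::-1])
a=cv2.imread("pics/held.png");b=cv2.resize(cv2.imread("pics/held_s.png")[170:290,200:360],(560,420),interpolation=cv2.INTER_CUBIC)
cv2.imwrite("pics/m2.png",cv2.resize(np.hstack([a,b]),(800,300)))
```

```text
False [0.51507084 0.26674399 0.01565279] [-0.22720032 -0.01035797  0.69333281]
w 0.3542930688994898 59.08042252063751 [-0.47062783 -1.26214774  4.88720446]
w 0.34839368667431175 59.47129011154175 [ 0.55523605  0.25152167 -3.03022491]
[ 0.51838883 -0.0352695   0.11999821] 0.35746717671334355 11.1417 [-0.09281819 -0.34011194 -2.88557335]
```

View pics/m2.png

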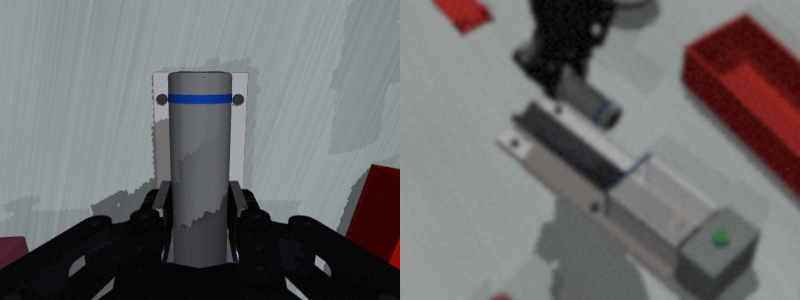

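The left half shows the roller held and aligned with the groove, its rear end at about (200,72). The right half shows it above the open groove, level and clear of the guard. I'll lay it in.

Run:
```python
from h import *
d=np.array([np.cos(-1.2928),np.sin(-1.2928),0]);g=np.array([.5209,-.046,.035])
T=tool();e=back([(280,101)],.145,"wrist",T)[0];off=-(e-T[:3,3])@d;print("rear end behind TCP",off,"lat",(e-T[:3,3])@[-d[1],d[0],0])
sh=np.clip(off-.070,-.008,.008)   # roller centre lies sh behind TCP
t=g+(-.010+sh)*d
bot.move_linear([t[0],t[1],.045],speed=.1)
f0=bot.read_ft_force()
r=bot.move_linear([t[0],t[1],.0262],speed=.02,until_force=4)
p=bot.read_position();print(r,p,bot.read_ft_force(),f0,bot.read_gripper_width())
bot.set_gripper(1.0); bot.wait(.2)
print(bot.read_ft_force())
bot.move_linear([t[0],t[1],.12],speed=.12)
b=t-.13*d; bot.move_linear([b[0],b[1],.15],speed=.2)
bot.wait(.2);T=tool();im=bot.camera("wrist");np.save("T3.npy",T);cv2.imwrite("pics/laid.png",im[:,:,::-1]);print(bot.read_clock())
```

```text
rear end behind TCP 0.07013355394155217 lat -0.00040332083321715487
False [ 0.51878477 -0.03646109  0.02639794] [ 2.03310965  0.75427135 -0.82303765] [-0.42893029  0.0230607  -2.44020734] 0.34854504434066386
[ 0.54448914 -0.65577373 -0.17194809]
16.0167
```

View pics/laid.png

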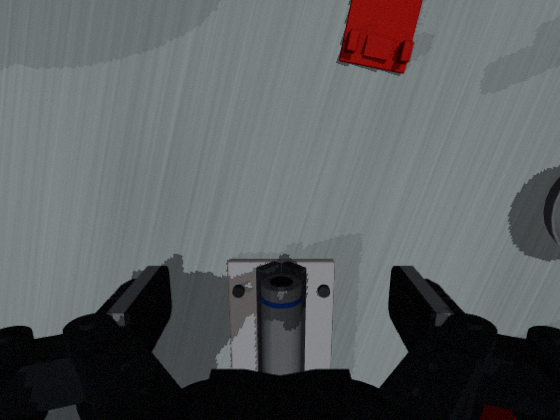

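The roller lies seated in the V with its rear end at about (281,280), in front of the guard. Now I'll push it slowly with the fingers shut, and tune the force in small steps.

```bash
cat > push.py <<'E'
from h import *
d=np.array([np.cos(-1.2928),np.sin(-1.2928),0]);g=np.array([.5209,-.046,.035]);Z=.031
P=lambda s:[*(g+s*d)[:2],Z]
S=lambda:(np.array(bot.read_position())-g)@d
bot.set_gripper(0,grasp_force=30)
bot.move_linear([*P(-.13)[:2],.06],speed=.15); bot.move_linear(P(-.13),speed=.06); bot.wait(.3)
F0=np.array(bot.read_ft_force()); f=lambda:-(np.array(bot.read_ft_force())-F0)@d
print("bias",F0)
bot.move_linear(P(-.1),speed=.04,until_force=5); print("s",S(),f())
for k in range(12):
    hit=bot.move_linear(P(.018),speed=.009,until_force=max(2.,7.-max(f(),0)))
    a=f(); bot.wait(.15); b=f(); print(hit,round(S(),4),round(a,2),round(b,2),np.round(np.array(bot.read_ft_force())-F0,1),round(bot.read_clock(),1))
    if not hit or b>5.5: break
E
python3 push.py
```

```text
bias [0.13650734 1.12943197 0.10167957]
s -0.100070725887095 -1.353734358939175
True 0.0032 -1.3 -1.08 [-0.3 -1.2 -0.3] 29.4
True 0.0036 -0.91 -1.13 [-0.2 -1.2 -0.2] 30.2
True 0.0037 -1.88 -0.83 [-0.4 -1.  -0.6] 30.9
True 0.0037 -0.62 -0.89 [-0.8 -1.1 -0.3] 31.7
True 0.0038 0.11 -1.55 [ 0.  -1.6 -0.4] 32.5
True 0.0038 -1.31 -1.55 [ 0.2 -1.6 -0. ] 33.3
True 0.0037 -0.55 -0.61 [ 0.3 -0.5 -0.6] 34.2
True 0.0035 -0.64 -0.75 [-0.4 -0.9 -0.1] 35.0
True 0.0033 -0.0 0.2 [0.1 0.3 0.5] 35.9
True 0.0031 0.49 -0.33 [ 0.5 -0.2  1. ] 36.8
True 0.0032 0.14 -1.06 [ 0.9 -0.8  3. ] 37.7
True 0.003 -0.83 -0.75 [ 1.4 -0.4  2.5] 38.6
```

Run:
```python
from h import *
bot.wait(.3);T=tool();print(T[:3,3],[np.round(bot.read_ft_force(),2).tolist() for _ in range(3)],bot.read_clock())
cv2.imwrite("pics/pu_w.png",bot.camera("wrist")[:,:,::-1]);cv2.imwrite("pics/pu_s.png",bot.camera("side")[:,:,::-1])
t=bot.camera("top");cv2.imwrite("pics/pu_t.png",t[:,:,::-1])
a=cv2.imread("pics/pu_w.png");b=cv2.resize(cv2.imread("pics/pu_s.png")[190:310,220:360],(490,420),interpolation=cv2.INTER_CUBIC)
cv2.imwrite("pics/m3.png",cv2.resize(np.hstack([a,b]),(800,320)))
```

```text
[ 0.51501742 -0.05068006  0.02594095] [[0.95, -1.18, 2.12], [0.95, -1.18, 2.12], [0.95, -1.18, 2.12]] 38.8667
```

View pics/m3.png

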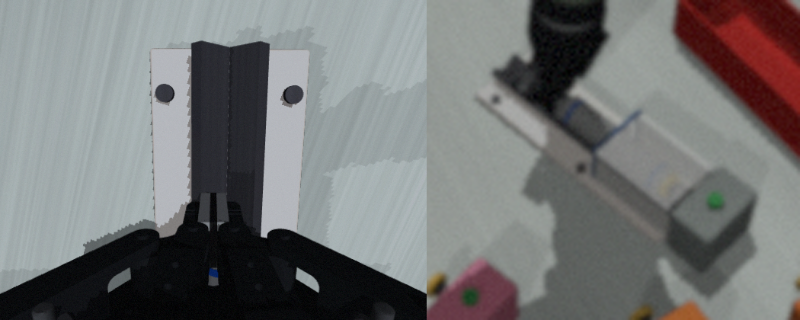

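The pushes took the roller under the guard to a firm contact at TCP s = +3 mm, which puts the roller centre about 84 mm ahead, inside the allowed span. The repeated force stops let the tool drift about 7 mm sideways and 5 mm down. I'll back off, realign, zero the force properly and seat the roller with small position steps.

```bash
cat > seat.py <<'E'
from h import *
d=np.array([np.cos(-1.2928),np.sin(-1.2928),0]);g=np.array([.5209,-.046,.035]);Z=.032
q=quat(-1.2928+np.pi)
P=lambda s:[*(g+s*d)[:2],Z]
S=lambda:(np.array(bot.read_position())-g)@d
p=np.array(bot.read_position())-.012*d;p[2]=.04
bot.move_linear(p,speed=.05); bot.move_linear(P(-.012),speed=.05,rotation=q); bot.wait(.5)
F0=np.mean([(bot.wait(.05),bot.read_ft_force())[1] for _ in range(4)],0); f=lambda:-(np.array(bot.read_ft_force())-F0)@d
print("bias",F0.round(2),S(),bot.read_position(),bot.read_clock())
bot.move_linear(P(-.001),speed=.015)
s=-.001
for k in range(30):
    bot.wait(.1); a=np.mean([f(),(bot.wait(.05),f())[1]])
    print(round(s*1e3,1),round(S()*1e3,2),round(a,2),round(bot.read_clock(),1))
    if a>9.3 or bot.read_clock()>62: break
    s+=.0004 if a>5.5 else .0007; bot.move_linear(P(s),speed=.01)
for _ in range(6): bot.wait(.22); print("hold",round(f(),2),end=" ")
print(np.round(np.array(bot.read_ft_force())-F0,2),bot.read_position(),bot.read_clock())
E
python3 seat.py
```

```text
bias [0.01 0.33 0.16] -0.011978727365379574 [ 0.51761985 -0.03447913  0.03201216] 40.6
-1.0 -1.08 -0.03 41.6
-0.3 -0.3 -0.25 42.0
0.4 0.42 -0.44 42.4
1.1 1.07 0.08 42.8
1.8 1.81 -0.38 43.2
2.5 2.49 -0.94 43.6
3.2 3.2 -0.41 44.0
3.9 3.91 -0.59 44.4
4.6 4.5 0.83 44.8
5.3 4.53 5.08 45.2
6.0 4.54 7.07 45.6
6.4 4.55 7.63 46.0
6.8 4.54 8.81 46.4
7.2 4.56 9.91 46.8
hold 10.85 hold 9.16 hold 10.55 hold 9.99 hold 9.81 hold 9.69 [-1.17  9.75  6.04] [ 0.52205757 -0.05041109  0.0319747 ] 48.1333
```

The push holds at about 10 N, but the roller doesn't creep the way a 7 N/mm spring should, and the fingers bear down with 6 N. Before going on, I'll check whether the roller has really reached the pad.

Run:
```python
from h import *
d=np.array([np.cos(-1.2928),np.sin(-1.2928),0]);g=np.array([.5209,-.046,.035])
o=[]
for n in("top","side"):
    im=bot.camera(n)[:,:,::-1].copy();cv2.imwrite(f"pics/ck_{n}.png",im)
    c=proj(g+.13*d,n)[0];print(n,c)
    x,y=int(c[0])-36,int(c[1])-36
    for s in(.085,.14,.155,.163):
        print(n,s,((proj(g+s*d,n)[0]-[x,y])*5.5).round())
    o.append(cv2.resize(im[y:y+72,x:x+72],(396,396),interpolation=cv2.INTER_CUBIC))
cv2.imwrite("pics/m4.png",cv2.convertScaleAbs(np.hstack(o),alpha=1.5))
```

```text
top [343.51218207 203.16305512]
top 0.085 [106. 237.]
top 0.14 [222. 190.]
top 0.155 [253. 178.]
top 0.163 [270. 171.]
side [302.40451596 253.26534318]
side 0.085 [134. 148.]
side 0.14 [215. 211.]
side 0.155 [238. 229.]
side 0.163 [250. 238.]
```

View pics/m4.png

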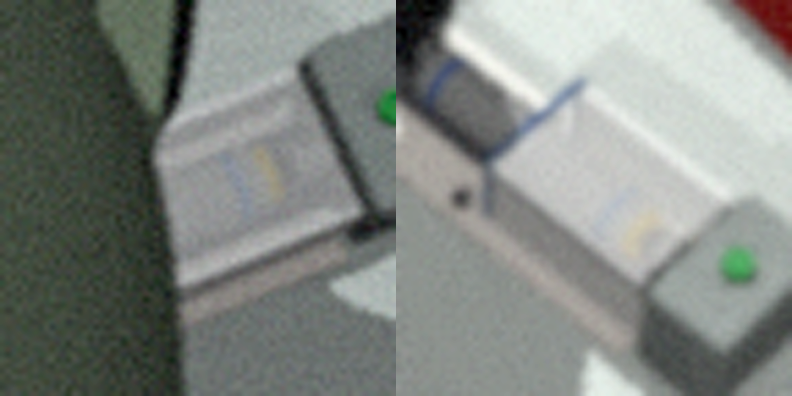

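The crop shows the roller's front ring at (238,185), right behind the yellow pad at (262,175), and the gap matches the ring's distance from the end, so the roller is at the pad. The bearing-down adds friction, so I'll raise the tool target slightly to relieve it and hold about 11 N for over a second.

```bash
cat > seat2.py <<'E'
from h import *
d=np.array([np.cos(-1.2928),np.sin(-1.2928),0]);g=np.array([.5209,-.046,.035])
F0=np.array([.01,.33,.16]); S=lambda:(np.array(bot.read_position())-g)@d
def rd():
    bot.wait(.1);F=np.mean([(bot.wait(.03),bot.read_ft_force())[1] for _ in range(3)],0)-F0
    return -F@d,F[2]
s,z=.0072,.032
for k in range(14):
    a,fz=rd();print(round(s*1e3,1),round(z*1e3,1),"f",round(a,2),"fz",round(fz,2),"S",round(S()*1e3,2),"z",round(bot.read_position()[2]*1e3,2),round(bot.read_clock(),1))
    if bot.read_clock()>57 or (10.3<a<12.5 and abs(fz)<2.5): break
    if fz>2.5: z+=.0004
    elif fz<-2.5: z-=.0004
    if a<10.3: s+=.0003
    elif a>12: s-=.0004
    bot.move_linear([*(g+s*d)[:2],z],speed=.01)
for _ in range(5): bot.wait(.15); print("hold",np.round(rd(),2),round(S()*1e3,2))
b=g-.02*d
bot.move_linear([*(g-.004*d)[:2],z],speed=.02); bot.move_linear([*b[:2],z],speed=.05)
print(np.round(rd(),2),bot.read_clock())
b=g-.07*d;bot.move_linear([*b[:2],.15],speed=.15); bot.wait(.2)
o=[]
for n in("top","side"):
    im=bot.camera(n)[:,:,::-1].copy();c=proj(g+.09*d,n)[0].astype(int)-42
    o.append(cv2.resize(im[c[1]:c[1]+84,c[0]:c[0]+84],(396,396),interpolation=cv2.INTER_CUBIC))
    print(n,[((proj(g+q*d,n)[0]-c)*4.714).round().tolist() for q in(.0155,.1555)])
cv2.imwrite("pics/m5.png",cv2.convertScaleAbs(np.hstack(o),alpha=1.5));print(bot.read_clock())
E
python3 seat2.py
```

```text
7.2 32.0 f 9.95 fz 5.06 S 4.56 z 31.96 48.4
7.5 32.4 f 8.76 fz 2.41 S 5.15 z 32.13 48.9
7.8 32.4 f 9.52 fz 2.42 S 5.17 z 32.09 49.3
8.1 32.4 f 10.78 fz 2.32 S 5.22 z 32.07 49.8
hold [10.21  3.04] 5.19
hold [10.34  2.38] 5.2
hold [10.32  2.24] 5.18
hold [10.5   3.05] 5.18
hold [10.36  3.1 ] 5.18
[-0.96  0.24] 52.9583
top [[64.0, 255.0], [317.0, 152.0]]
side [[111.0, 131.0], [285.0, 267.0]]
54.2583
```

View pics/m5.png

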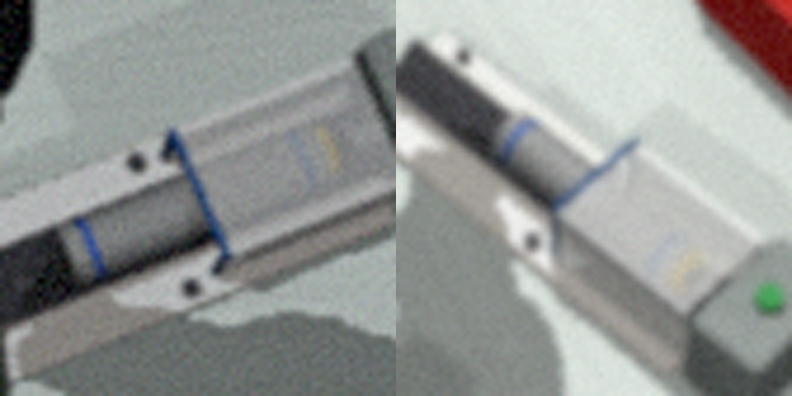

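The roller lies under the guard with its rear end at about (72,250) and its front against the yellow pad at (325,150). The gripper is clear, and a push of about 10.3 N was held for over a second.

```bash
python3 -c "
from cell import bot
print(bot.close_job())"
```

```text
the job is handed in; nothing more can be done
None
```

The job is handed in: the roller lies in the groove under the guard, touching the yellow pad after about 10 N held for over a second, with the gripper clear and about 54 s on the clock; the pad's own load was not measured.

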